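# Load the blank sled under the sprung shield of a marking machine

### The job

Load the marking machine: press its red paddle down with one fingertip so that the orange spring-closed shield swings up, and while that finger keeps it open, push the sled by its blue tab with the other finger along the channel, under the shield, until it is fully home against the stop. Then back off and let the shield close behind the brass blank. Only push the sled, never lift or tip it, do not let the shield knock or rest on it, and leave everything else on the bench where it is.

Things in the scene. Friction and masses are not known exactly. Their poses are not given: they have to be found in the camera images.
- machine: Fixed bench marking machine: grey bed 125 x 335 mm, 12 mm thick; white housing 170 mm wide (x), from y = 4 to 149 mm, 130 mm high, with a blue head up to 200 mm (black knob to 220). Origin: at table height under the channel's centre line, in the shield's plane. +y is the feed direction (into the housing); the paddle is on the -x side; z up.
- channel (a point): Middle of the floor of the channel in front of the shield: the machine's line x = 0, from y = -175 mm to the shield at y = 0, then on to the stop. Floor 12 mm above the table; guides 12 mm high at x = -25 to -19 and 19 to 25 mm.
- stop (a point): Middle of the black stop inside the housing, 40 mm beyond the machine's origin along +y, where the sled's front end comes to rest.
- pivot (a point): Point on the axis of the shield and paddle, at the paddle's mid length: the axis runs along the machine's y at x = -34 mm, 50 mm above the table, between two bearing blocks, 16 mm wide (x) and 54 mm high at most, at y = -180 and +3 mm.
- shield (a joint): Shield angle, rad: 0 closed, 1.15 its end stop. Pressing the red paddle down swings the shield up; a spring always closes it: about 4 N at the paddle's middle to start it, 8 N at 1.0 rad. From 0.75 on the sled's block passes clear below it; 0.9 to 1.1 is a good angle to hold.
- plate (a point): Middle of the lower edge of the orange shield plate, 34 mm wide, 4 mm thick, standing across the channel at machine y = -4 to 0 mm. Closed, this edge is 25 mm above the table: the sled's flat plate passes under it, its block and its tab do not.
- paddle (a point): Middle of the top face of the red paddle: strip 160 mm long (machine y = -172 to -12 mm), 32 mm wide (18 to 50 mm off the pivot), 4 mm thick. Shield closed: slopes up outward at 30 degrees, this point 69 mm above the table. Shield at 1.0 rad: slopes down outward at 27 degrees, point 36 mm above the table, 63 mm to the -x side of the channel line. A fingertip can slide along it.
- sled: Loose sled, 0.2 to 0.45 kg, in the channel: aluminium plate 34 mm wide (x), 100 mm long (y), 8 mm thick, with a block in front and a tab behind. Origin: centre of its underside; axes as the machine's. It starts with its front end (y = 50 mm) 12 to 50 mm short of the shield. Home, the origin is at y = -10 mm of the machine and the shield drops between block and tab.
- blank (a point): Centre of the top of the brass blank (26 mm across) on the sled's dark steel block, 28 mm above the sled's underside; the block spans sled y = 16 to 50 mm.
- tab (a point): Middle of the width of the rear face (the one to push) of the sled's upright blue tab, 40 mm above the sled's underside (52 mm above the table). The tab is 34 mm wide, 8 mm thick, 48 mm high: its top is 60 mm above the table. This face is 50 mm behind the sled's origin.
- tin: bystander: round steel tin, 60 mm across, 35 mm high, on the bench beside the machine; origin under its centre
- ring_cone: bystander: light wooden ring cone, 48 mm across the foot, 72 mm high; origin under its centre
- screwdriver: bystander: screwdriver lying on the bench
- hammer: bystander: small hammer lying on the bench
- jar: bystander: amber jar, 56 mm across, 80 mm high; origin under its centre
- mug: bystander: white mug, 76 mm across, 90 mm high; origin under its centre
- bench_block: bystander: square steel bench block, 60 x 60 x 20 mm; origin under its centre
Things that resemble listed ones, but are neither listed nor needed, are in the scene too. Leave any pink look-alike of the sled alone.

How it is judged:
On the way, in this order (a step that is already met when the one before it is completed fails the run):
1. the shield is held up by a finger while the sled is still in front of it (value of joint shield above 0.65 rad and contact force between the fingers and shield above 0.3 N and y of sled in the frame of machine below -0.055 m), for 0.2 s.
2. the sled's block goes under the shield while a finger holds the shield up (value of joint shield above 0.6 rad and contact force between the fingers and shield above 0.3 N and y of sled in the frame of machine between -0.045 and -0.013 m), for 0.05 s.
3. the sled is home with the shield still held up (value of joint shield above 0.6 rad and contact force between the fingers and shield above 0.3 N and y of sled in the frame of machine above -0.013 m), for 0.1 s.
At the end, for the whole second after the job is handed in: The sled is at rest flat in the channel, fully home (within 3 mm of the stop), and the shield is closed (under 0.06 rad) behind its block (y of sled in the frame of machine above -0.013 m and value of joint shield below 0.06 rad and z of sled in the frame of machine below 0.015 m and linear speed of sled below 0.01 m/s); the robot touches nothing.
It fails at once if the sled is lifted (over 6 mm) or tipped (over 0.15 rad) (z of sled in the frame of machine above 0.018 m or angle between sled's own z axis and vertical above 0.15 rad).
It fails at once if the shield knocks or rests on the sled (over 4 N) (contact force between shield and sled above 4 N).
It fails at once if a bystander is moved by more than 20 mm (distance of any of tin, ring_cone, screwdriver, hammer, jar, mug, bench_block from where it was at the start of the episode above 0.02 m).
It also fails if it takes over 48 s, if anything falls off the work surface, if the arm or the gripper's body presses on something with over 40 N, if the wrist force passes 120 N, or if a joint passes its speed limit or range.

### The arm

A 7-joint arm with a two-finger parallel gripper is mounted at the origin on the work surface. World frame = base frame: x ahead of the robot, y to its left, z up, the work surface at z = 0. Lengths are in m, angles in rad, forces in N, time in s.
With the tool pointing down it reaches from about 0.4 to 0.925 m from the base axis. Payload 4.1 kg.
Tool frame: the origin (TCP) lies midway between the tips of the shut fingers; the grasp point (between the pads) lies 19 mm behind it; z points along the fingers, y is the line along which they close (so a half turn about z gives the same grasp; the last joint's range is limited). The gripper opens to 85 mm and grips with 20 to 120 N. Pads are 22 mm wide; open, the fingers measure 114 mm over their backs; the gripper's body (76 mm by 85 mm) begins 54 mm behind the grasp point. The pads swing forward as they close: fully open they stand 13 mm farther back than shut.
Start: joints at [1.23, 0.398, 0.045, 1.537, -0.019, 1.207, -0.051], TCP at [0.156, -0.631, 0.231] pointing down, gripper open.
Joint ranges: [-2.82, 2.82], [-0.49, 2.23], [-1.37, 1.46], [0, 2.46], [-1.36, 4.5], [0.23, 2], [-2.94, 2.94]. Speed limits (rad/s): [2.57, 2.57, 3.14, 3.14, 3.14, 3.14, 3.14].

### API

Orientations are given as a unit quaternion [w, x, y, z].
In Python, from bench import * gives the robot as it stands. Calls block until the motion is done:
- movep(position, orientation): joint-space move of the TCP to a pose.
- servo_line(position, feed=0.15, attitude=None, max_force=None): straight line of the TCP; attitude=None keeps the orientation; feed is the mean speed in m/s. With max_force (N) it stops when the force on the tool has changed by that much, and returns True; else False.
- goto_joints(angles): joint-space move.
- command_gripper(opening): finger opening in m; the grip force is fixed at half the most; returns when the fingers have stopped.
- dwell(seconds).
- ik(position, orientation): joint angles nearest the present ones, or None.
- sense(): the state.
- get_image(name): name is "scene" or "top" or "wrist"; returns (picture, depth): 420x560x3 uint8, red, green, blue; 420x560 float32, m along the optical axis (not along the pixel's ray), 0 where there is no reading.
- calibration(name): a dict with "K" (3x3 intrinsics, pixels), "R" (3x3) and "t" (3): a world point X has camera coordinates R X + t. Camera axes: x right, y down, z forward; pixel columns grow to the right and rows downward; lengths in m; the calibration is good to about 2 mm. A picture is of the moment at which its call begins: read the wrist's pose just before it. calibration takes no time and is no camera call; for the wrist camera it gives the pose at the moment of the call.
A pose or a line that the arm cannot do raises Unreachable and nothing moves.
- sign_off(): hands the job in; it is judged then, once.
The state is a dict: "clock": time; "joints": joint angles; "joint_vel": joint speeds; "effort": joint torques, N m; "ee_pos": TCP position; "tcp_rot": TCP orientation; "contact_force": force on the tool from outside, world axes, zero at the start; "torque": the same for the moment, N m; "grip_width": finger opening in m; "grasp_force": force on a finger pad.
Only numpy, scipy, OpenCV 4.12 (cv2) and the standard library are available. Lean on these libraries where they do the work, as an engineer would, in place of code of your own. Each camera call takes 0.05 s, during which the arm holds its last target. There are 200 camera calls.

## Working session

There is one attempt and no reset: what is moved stays moved. The work goes in short steps, each a Python script; the robot and the scene stay as the last script left them, time stands still between calls to the robot, and variables do not carry over. Pictures are saved under pics/ and viewed, at most 10 in all, crops included, and the job is handed in when it is done.

```bash
mkdir -p pics; ls; python3 - <<'E'
from bench import *
import cv2,numpy as np
for n in ("scene","top"):
    p,d=get_image(n); cv2.imwrite(f"pics/{n}0.png",p[:,:,::-1]); np.savez(f"{n}0.npz",p=p,d=d,**calibration(n))
    print(n,calibration(n))
s=sense();print(s["clock"],s["ee_pos"],s["tcp_rot"],s["grip_width"])
E
```

```text
pics
scene {'K': array([[398.89373799,   0.        , 280.34964619],
       [  0.        , 398.89373799, 209.6327517 ],
       [  0.        ,   0.        ,   1.        ]]), 'R': array([[-0.71413179,  0.69972383,  0.02005851],
       [ 0.42198764,  0.45318574, -0.78520642],
       [-0.55851787, -0.55227642, -0.61890915]]), 't': array([ 0.34760363, -0.18368216,  1.30514818])}
top {'K': array([[390.37023324,   0.        , 279.86850078],
       [  0.        , 390.37023324, 213.88694866],
       [  0.        ,   0.        ,   1.        ]]), 'R': array([[-0.01667026, -0.99973121, -0.01611225],
       [-0.982782  ,  0.0193491 , -0.18375296],
       [ 0.18401533,  0.01277162, -0.9828404 ]]), 't': array([0.04044414, 0.5426446 , 0.88623256])}
0.1 [ 0.15551011 -0.63053719  0.23039877] [-8.45850337e-04  9.92695593e-01  1.20642928e-01 -1.66222787e-04] 0.08559989169318158
```

View pics/scene0.png

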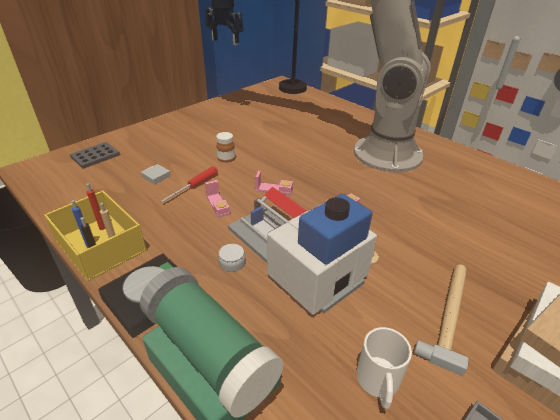

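View pics/top0.png

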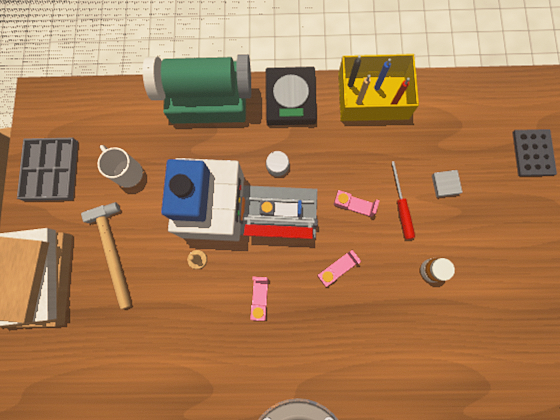

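The top view shows the candidates. The true sled lies in the channel, with its brass blank at (267,207) and blue tab at (300,208). Pink look-alikes are at (356,204), (340,268) and (260,298), and I will leave them alone. The red paddle is at (280,232), not to be confused with the red screwdriver handle at (406,220). The feed direction runs left in the image, roughly world +y.

```bash
cat > h.py <<'E'
import numpy as np,cv2
def ray(c,uv,z):
    C=-c["R"].T@c["t"]; d=c["R"].T@np.linalg.inv(c["K"])@np.array([uv[0],uv[1],1.])
    return C+d*(z-C[2])/d[2]
def cloud(c,d):
    v,u=np.indices(d.shape); P=np.stack([u,v,np.ones_like(u)],-1)@np.linalg.inv(c["K"]).T*d[...,None]
    return (P-c["t"])@c["R"]
def biggest(m):
    n,l,s,ce=cv2.connectedComponentsWithStats(m.astype(np.uint8)); i=1+np.argmax(s[1:,4]); return l==i,ce[i],s[i,4]
E
python3 - <<'E'
import numpy as np,cv2
from h import *
f=np.load("top0.npz");p=f["p"];d=f["d"];X=cloud(f,d)
hsv=cv2.cvtColor(p,cv2.COLOR_RGB2HSV);H,S,V=[hsv[...,i].astype(int) for i in range(3)]
roi=np.zeros(d.shape,bool);roi[180:245,243:325]=1
red=roi&((H<5)|(H>172))&(S>170)&(V>100)
blue=roi&(H>100)&(H<130)&(S>100)
brass=roi&(H>14)&(H<28)&(S>120)&(V>120)
org=roi&(H>5)&(H<14)&(S>150)
out=p[170:250,230:330].copy()
for n,m,z in(("red",red,.069),("blue",blue,.06),("brass",brass,.040)):
    b,c,a=biggest(m);P=X[b&(d>0)];print(n,c,a,ray(f,c,z),np.median(P,0),P.min(0),P.max(0))
    if n=="red":
        (r,sz,an)=cv2.minAreaRect(np.argwhere(b)[:,::-1].astype(np.float32));print(r,sz,an)
        bx=cv2.boxPoints((r,sz,an));print([ray(f,q,.069).round(4) for q in bx])
        Q=P[:,:2]-P[:,:2].mean(0);v=np.linalg.svd(Q,full_matrices=False)[2][0];print("dir",v,np.degrees(np.arctan2(-v[0]*np.sign(v[1]),abs(v[1]))))
# bed
bed=roi=np.zeros(d.shape,bool);roi[180:250,250:330]=1
b=roi&(X[...,2]>.006)&(X[...,2]<.09);P=X[b];print("bed ext",P.min(0),P.max(0))
hs=np.zeros(d.shape,bool);hs[150:250,150:260]=1
P=X[hs&(X[...,2]>.122)&(X[...,2]<.138)];r=cv2.minAreaRect(P[:,:2].astype(np.float32));print("housing",r,P.shape,np.median(P[:,2]))
cv2.imwrite("pics/crop0.png",cv2.resize(out[:,:,::-1],None,fx=7,fy=7,interpolation=cv2.INTER_CUBIC))
E
```

```text
red [278.28020566 231.17994859] 778 [0.49888604 0.03473038 0.069     ] [0.49895236 0.03419874 0.07081516] [ 0.48043938 -0.04806358 -0.00425726] [0.51592314 0.12174528 0.08089727]
(278.1169128417969, 231.1032257080078) (68.35774230957031, 11.449800491333008) 2.7927021980285645
[array([0.4911, 0.1155, 0.069 ]), array([0.518 , 0.1142, 0.069 ]), array([ 0.5071, -0.0454,  0.069 ]), array([ 0.4803, -0.0432,  0.069 ])]
dir [-0.06140512 -0.99811292] -3.5204691053693202
blue [299.10638298 207.06382979] 47 [ 0.55715811 -0.01562591  0.06      ] [ 0.55707021 -0.01537217  0.0611863 ] [ 0.54227268 -0.02248685  0.01110855] [ 0.57747834 -0.01257506  0.06437971]
brass [266.37362637 206.56043956] 91 [0.56409031 0.06330694 0.04      ] [0.56305681 0.06408568 0.04122873] [0.55058109 0.05191011 0.03729278] [0.57567639 0.07638386 0.04503712]
bed ext [ 0.48043938 -0.08569951  0.00601814] [0.62746318 0.10589172 0.08089727]
housing ((0.5747774839401245, 0.20023182034492493), (0.14642199873924255, 0.17036284506320953), 85.90058898925781) (2669, 3) 0.13071369275682118
```

View pics/crop0.png

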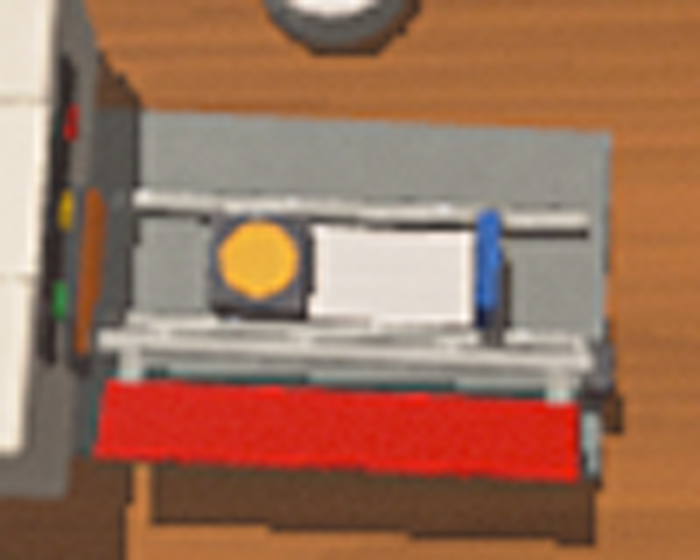

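The crop confirms the choice: real sled in the channel, with the orange shield closed at the left. The depth and ray fits agree on machine yaw ≈ -3.9°, origin ≈ (0.5685, 0.123) and sled y ≈ -93 mm. Next I'll check which side the wrist camera is on and move above the start point.

```bash
cat >> h.py <<'E'
from scipy.spatial.transform import Rotation as Ro
PSI=np.radians(-3.9); O=np.array([.5685,.123])
ex=np.array([np.cos(PSI),np.sin(PSI)]);ey=np.array([-np.sin(PSI),np.cos(PSI)])
def W(x,y,z): return np.r_[O+x*ex+y*ey,z]      # machine -> world
def M(p): q=np.asarray(p)[:2]-O; return np.array([q@ex,q@ey,p[2]])
def quat(s):  # tool x along s*ey, z down
    x=np.r_[s*ey,0];z=np.array([0,0,-1.]);R=np.stack([x,np.cross(z,x),z],1)
    q=Ro.from_matrix(R).as_quat(); return q[[3,0,1,2]]
E
python3 - <<'E'
from bench import *
from h import *
s=sense();c=calibration("wrist");q=s["tcp_rot"];R=Ro.from_quat(np.r_[q[1:],q[0]])
print("cam in tool",R.inv().apply(-c["R"].T@c["t"]-s["ee_pos"]), "view dir",R.inv().apply(c["R"][2]))
for sg in(1,-1):
    for a in[(-.031,-.162,.2),(-.031,-.162,.036),(-.031,-.07,.036)]:
        j=ik(W(*a),quat(sg)); print(sg,None if j is None else np.round(j,2))
E
```

```text
cam in tool [ 0.06969285 -0.00120571 -0.14193027] view dir [-2.73577508e-01  1.24843422e-04  9.61849953e-01]
1 [ 0.55  0.26 -0.65  1.85  0.17  1.09 -0.24]
1 [ 0.46  0.47 -0.58  1.99  0.37  0.78 -0.4 ]
1 [ 0.46  0.55 -0.82  1.97  0.54  0.85 -0.72]
-1 [-0.97  0.49  1.27  1.89 -0.52  1.15 -2.72]
-1 [-0.88  0.89  1.26  2.03 -1.02  1.06 -2.32]
-1 [ 0.68  0.73 -1.16  1.97  0.8   1.01  2.21]
```

```bash
python3 - <<'E'
from bench import *
from h import *
j=np.array(ik(W(-.031,-.170,.19),quat(1)));j[6]+=np.pi;print(j.round(3))
goto_joints(j);command_gripper(.05)
s=sense();print(s["clock"],M(s["ee_pos"]),s["tcp_rot"],quat(-1),s["grip_width"],s["joints"].round(2))
servo_line(W(-.031,-.162,.11),feed=.15)
s=sense();print(s["clock"],M(s["ee_pos"]),s["contact_force"],s["joints"].round(2))
p,d=get_image("wrist");cv2.imwrite("pics/w1.png",p[:,:,::-1]);np.savez("w1.npz",p=p,d=d,**calibration("wrist"))
E
```

```text
[ 0.548  0.265 -0.64   1.863  0.179  1.071  2.912]
3.05 [-0.03098395 -0.17007248  0.18998245] [-1.41542138e-06 -6.82584872e-01  7.30806330e-01  1.21294506e-05] [ 0.         -0.68263633  0.73075827  0.        ] 0.05012210810687703 [ 0.55  0.26 -0.64  1.86  0.18  1.07  2.91]
3.7333 [-0.03036508 -0.1618765   0.11058593] [ 0.72418388 -0.41523283  0.38251661] [ 0.5   0.36 -0.62  1.94  0.26  0.91  2.83]
```

View pics/w1.png

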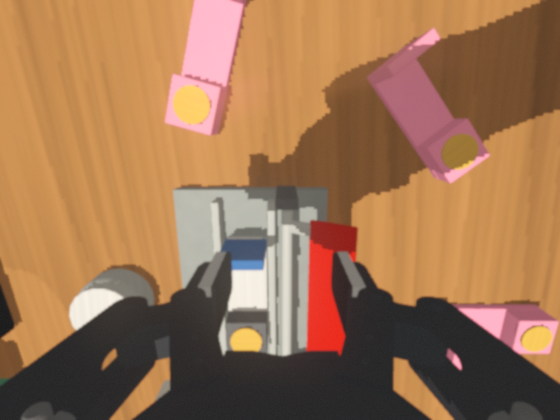

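The wrist view, with image up = machine -y and right = machine -x, shows the blue tab at (245,250), the blank at (246,340) and the paddle at (333,285). The fingertips are at about (218,262) and (350,265). I'll refine the tab, paddle and tip positions from this view's depth.

```bash
python3 - <<'E'
from h import *
f=np.load("w1.npz");p=f["p"];d=f["d"];X=cloud(f,d);Xm=np.stack([(X[...,:2]-O)@ex,(X[...,:2]-O)@ey,X[...,2]],-1)
hsv=cv2.cvtColor(p,cv2.COLOR_RGB2HSV);H,S,V=[hsv[...,i].astype(int) for i in range(3)]
for n,m,z in(("blue",(H>100)&(H<130)&(S>120),.06),("red",((H<5)|(H>172))&(S>170),.069)):
    b,c,a=biggest(m);P=Xm[b&(d>0)];print(n,c,a,np.percentile(P,[2,25,50,75,98],axis=0).round(4).tolist())
    if n=="blue":
        P=P[P[:,2]>.057];print("top",P.min(0),P.max(0),P.mean(0))
    else:
        vv,uu=np.nonzero(b);
        for v in(vv.min()+8,260,300,340): 
            u=uu[vv==v]; print(v,Xm[v,u.min()+1].round(4),Xm[v,u.max()-1].round(4))
fing=(V<110)&(d>0)&(d<.30)
for lo,hi in((150,280),(281,430)):
    b=fing.copy();b[:,:lo]=0;b[:,hi:]=0;P=Xm[b];P=P[P[:,2]>.09];q=P[P[:,2]<np.percentile(P[:,2],1)+.012];print("finger zmin",np.percentile(P[:,2],[0,1,5]),q.min(0),q.max(0))
for c in((266,345),(246,340)):print(M(ray(f,c,.04)))
E
```

```text
blue [246.15837104 263.80090498] 221 [[-0.0157, -0.1404, 0.0587], [-0.0108, -0.139, 0.0593], [-0.0053, -0.1376, 0.0597], [-0.0003, -0.1362, 0.0601], [0.0043, -0.1349, 0.061]]
top [-0.01575324 -0.14071907  0.05860189] [ 0.0046718  -0.13468712  0.06142961] [-0.0054352  -0.1376484   0.05972125]
red [325.99683621 285.5130202 ] 4109 [[-0.0743, -0.1693, 0.0611], [-0.0643, -0.1553, 0.064], [-0.0589, -0.1268, 0.067], [-0.0541, -0.0974, 0.0704], [-0.0492, -0.0747, 0.1272]]
230 [-0.051  -0.1627  0.0607] [-0.0743 -0.1684  0.0769]
260 [-0.05   -0.1415  0.0619] [-0.0749 -0.1484  0.077 ]
300 [-0.0501 -0.1107  0.0621] [-0.0647 -0.1163  0.0712]
340 [-0.0502 -0.0767  0.0615] [-0.0725 -0.0867  0.0739]
finger zmin [0.11327733 0.12349254 0.13894995] [-0.00530423 -0.17250718  0.11327733] [ 0.00819826 -0.14983223  0.13544255]
finger zmin [0.11601362 0.12423667 0.14092288] [-0.06825559 -0.17242067  0.11601362] [-0.05465305 -0.15082081  0.13622016]
[-0.0168917  -0.05462587  0.04      ]
[-0.00045312 -0.05952504  0.04      ]
```

```bash
python3 - <<'E'
from bench import *
from h import *
servo_line(W(-.031,-.162,.080),feed=.1)
for z in(.065,.05,.038):
    servo_line(W(-.031,-.162,z),feed=.05);s=sense();F=s["contact_force"];print(s["clock"],M(s["ee_pos"]).round(4),F.round(2))
p,d=get_image("wrist");f=calibration("wrist");cv2.imwrite("pics/w2.png",p[:,:,::-1])
X=cloud(f,d);Xm=np.stack([(X[...,:2]-O)@ex,(X[...,:2]-O)@ey,X[...,2]],-1)
hsv=cv2.cvtColor(p,cv2.COLOR_RGB2HSV);H,S,V=[hsv[...,i].astype(int) for i in range(3)]
b,c,a=biggest(((H<5)|(H>172))&(S>170)&(d>0));P=Xm[b];P=P[(P[:,2]<.07)]
k=np.polyfit(P[:,0],P[:,2],1);print("slope deg",np.degrees(np.arctan(k[0])),"angle",np.radians(30)+np.arctan(k[0]),len(P))
b,c,a=biggest((H>100)&(H<130)&(S>120)&(d>0));P=Xm[b];P=P[P[:,2]>.056];print("tab",P.min(0),P.max(0))
E
```

```text
4.6833 [-0.0305 -0.162   0.0653] [-0.37  0.03  4.12]
5.1333 [-0.0316 -0.1619  0.0503] [-1.01  0.15  6.62]
5.525 [-0.0307 -0.1619  0.039 ] [-1.3  -0.58  9.39]
slope deg 20.9172074891411 angle 0.888672916606627 1534
tab [-0.01741006 -0.17791263  0.05605024] [-0.0013467  -0.13328221  0.11481159]
```

View pics/w2.png

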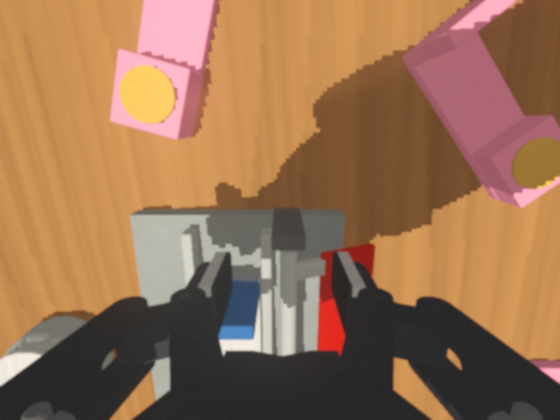

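The shield is up at about 0.89 rad. The blue tab at (240,308) lies ahead of the left finger, and the right finger is on the red paddle at (348,290). I'll press 3 mm deeper, then push most of the way.

```bash
python3 - <<'E'
from bench import *
from h import *
servo_line(W(-.031,-.162,.0355),feed=.04);dwell(.3)
for y in(-.150,-.140,-.130,-.118,-.106,-.094,-.082):
    servo_line(W(-.031,y,.0355),feed=.05);s=sense();F=s["contact_force"];print(round(s["clock"],2),M(s["ee_pos"]).round(4),(F[:2]@ey).round(2),F.round(2))
p,d=get_image("wrist");f=calibration("wrist");cv2.imwrite("pics/w3.png",p[:,:,::-1])
X=cloud(f,d);Xm=np.stack([(X[...,:2]-O)@ex,(X[...,:2]-O)@ey,X[...,2]],-1)
hsv=cv2.cvtColor(p,cv2.COLOR_RGB2HSV);H,S,V=[hsv[...,i].astype(int) for i in range(3)]
b,c,a=biggest(((H<5)|(H>172))&(S>170)&(d>0));P=Xm[b];P=P[(P[:,2]<.07)]
k=np.polyfit(P[:,0],P[:,2],1);print("angle",np.radians(30)+np.arctan(k[0]),len(P))
b,c,a=biggest((H>100)&(H<130)&(S>120)&(d>0)&(Xm[...,2]>.05)&(Xm[...,2]<.066));P=Xm[b];print("tab",np.percentile(P,[2,98],axis=0),a)
E
```

```text
6.52 [-0.032  -0.1521  0.036 ] -4.32 [-2.59 -4.15  9.04]
6.87 [-0.0325 -0.1437  0.0358] -4.83 [-4.04 -4.56  8.72]
7.22 [-0.0328 -0.1337  0.0357] -6.56 [-4.74 -6.25  8.95]
7.61 [-0.0329 -0.1215  0.0355] -5.68 [-3.71 -5.44  7.84]
8.0 [-0.033  -0.1094  0.0355] -4.97 [-4.37 -4.69  8.45]
8.39 [-0.033  -0.0975  0.0354] -4.88 [-3.16 -4.67  8.46]
8.78 [-0.033  -0.0855  0.0354] -6.16 [-3.3  -5.95  8.38]
angle 1.0094929353209714 10876
tab [[-0.01791336 -0.0734036   0.05592969]
 [-0.00679561 -0.06635256  0.06039437]] 395
```

View pics/w3.png

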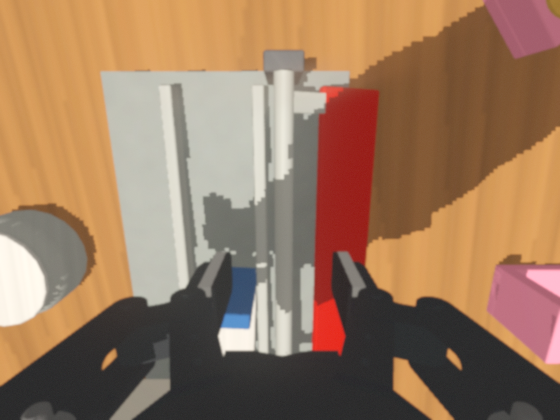

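At 1.01 rad the sled is tracking the finger, with the tab at (238,297) just ahead of it. About 13 mm remains, so I'll creep with a force watch.

```bash
python3 - <<'E'
from bench import *
from h import *
y=-.082
while y<-.062:
    y+=.0015;servo_line(W(-.031,y,.0355),feed=.03);s=sense();m=M(s["ee_pos"]);fy=s["contact_force"][:2]@ey
    print(round(s["clock"],2),round(y,4),m.round(4),round(fy,2))
    if fy<-11: break
p,d=get_image("wrist");f=calibration("wrist")
X=cloud(f,d);Xm=np.stack([(X[...,:2]-O)@ex,(X[...,:2]-O)@ey,X[...,2]],-1)
hsv=cv2.cvtColor(p,cv2.COLOR_RGB2HSV);H,S,V=[hsv[...,i].astype(int) for i in range(3)]
b,c,a=biggest((H>100)&(H<130)&(S>120)&(d>0)&(Xm[...,2]>.05)&(Xm[...,2]<.066));P=Xm[b];print("tab",np.percentile(P,[2,98],axis=0),a)
E
```

```text
9.08 -0.0805 [-0.033  -0.0849  0.0354] -7.64
9.33 -0.079 [-0.033  -0.084   0.0354] -7.81
9.58 -0.0775 [-0.033  -0.0826  0.0354] -9.2
9.83 -0.076 [-0.033  -0.0811  0.0354] -9.84
10.08 -0.0745 [-0.033  -0.0798  0.0354] -8.96
10.33 -0.073 [-0.033  -0.0782  0.0354] -8.47
10.58 -0.0715 [-0.033  -0.0767  0.0354] -8.53
10.83 -0.07 [-0.033  -0.0752  0.0354] -9.39
11.08 -0.0685 [-0.033  -0.0736  0.0354] -8.25
11.33 -0.067 [-0.033  -0.0721  0.0353] -8.45
11.58 -0.0655 [-0.0331 -0.0708  0.0353] -8.09
11.83 -0.064 [-0.033  -0.0703  0.0354] -10.16
12.08 -0.0625 [-0.0331 -0.0703  0.0354] -12.2
tab [[-0.01782142 -0.05853857  0.05049672]
 [-0.00712667 -0.05111714  0.06052641]] 529
```

The finger stopped advancing at y = -70 mm with the force rising, so the sled is against the stop. Next I'll back off and let the shield close slowly.

```bash
python3 - <<'E'
from bench import *
from h import *
dwell(.15)
servo_line(W(-.031,-.095,.0355),feed=.05)
servo_line(W(-.031,-.100,.078),feed=.025)
servo_line(W(-.031,-.105,.16),feed=.1)
s=sense();print(s["clock"],M(s["ee_pos"]),s["contact_force"])
servo_line(W(-.031,-.19,.19),feed=.15)
p,d=get_image("top");cv2.imwrite("pics/t4.png",cv2.resize(p[170:250,230:330,::-1],None,fx=7,fy=7,interpolation=cv2.INTER_CUBIC))
f=calibration("top");hsv=cv2.cvtColor(p,cv2.COLOR_RGB2HSV);H,S,V=[hsv[...,i].astype(int) for i in range(3)]
m=(H>100)&(H<130)&(S>100);m[:200]=0;m[222:]=0;m[:,:250]=0;m[:,320:]=0
b,c,a=biggest(m);print("tab top",c,a,M(ray(f,c,.06)))
p,d=get_image("wrist");cv2.imwrite("pics/w4.png",p[:,:,::-1]);print(sense()["contact_force"])
E
```

```text
15.9167 [-0.03155026 -0.10514095  0.15936569] [0.25786506 0.56507686 0.20122266]
tab top [265.27272727 206.09090909] 44 [-0.00339761 -0.05840301  0.06      ]
[-0.67960094  0.15347267 -0.15718071]
```

View pics/w4.png

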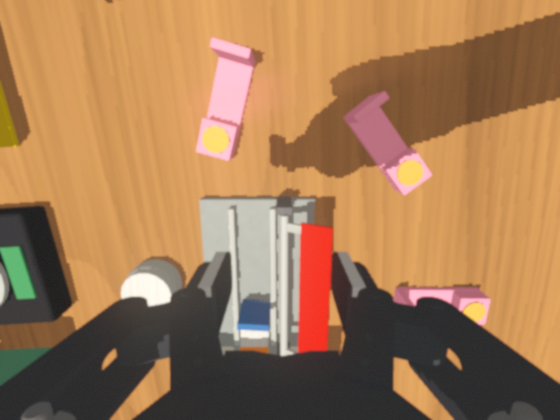

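View pics/t4.png

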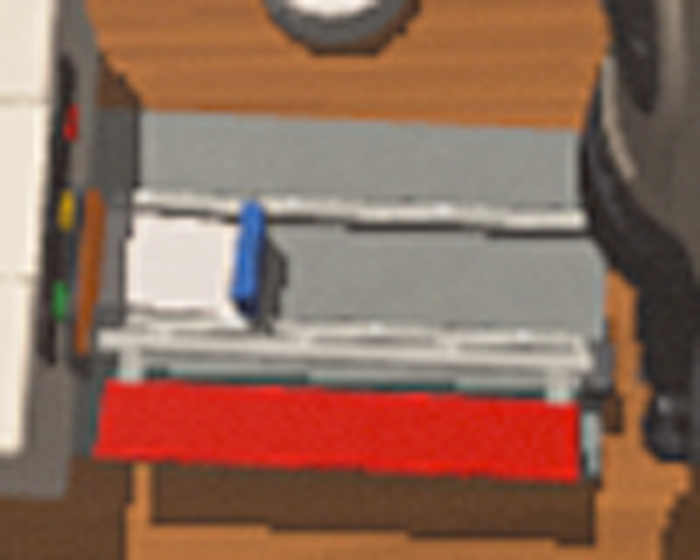

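The top crop shows the shield closed, with the paddle and orange plate (90,270) as they were at the start. The tab is at (248,258), next to the shield. I'll re-measure the tab from the wrist and compare it with the value taken while pressed against the stop, then check the paddle slope.

```bash
python3 - <<'E'
from bench import *
from h import *
servo_line(W(-.031,-.14,.19),feed=.15);dwell(.3)
p,d=get_image("wrist");f=calibration("wrist");np.savez("w5.npz",p=p,d=d,**f)
X=cloud(f,d);Xm=np.stack([(X[...,:2]-O)@ex,(X[...,:2]-O)@ey,X[...,2]],-1)
hsv=cv2.cvtColor(p,cv2.COLOR_RGB2HSV);H,S,V=[hsv[...,i].astype(int) for i in range(3)]
b,c,a=biggest((H>100)&(H<130)&(S>120)&(d>0)&(Xm[...,2]>.055)&(Xm[...,2]<.066)&(abs(Xm[...,0])<.03));P=Xm[b];print("tab",np.percentile(P,[2,50,98],axis=0),a)
print("yaw",np.polyfit(P[:,0],P[:,1],1)[0])
r=((H<5)|(H>172))&(S>170)&(d>0)&(Xm[...,2]<.085);b,c,a=biggest(r);P=Xm[b];k=np.polyfit(P[:,0],P[:,2],1)
print("shield angle",np.radians(30)+np.arctan(k[0]),"paddle y",np.percentile(P[:,1],[.5,99.5]),P[:,1].min())
o=(H>5)&(H<14)&(S>180)&(d>0)&(Xm[...,2]>.03)&(abs(Xm[...,0])<.03)&(abs(Xm[...,1])<.03);P=Xm[o];print("plate",len(P),np.percentile(P,[2,50,98],axis=0) if len(P) else 0)
E
```

```text
tab [[-0.01635678 -0.05917846  0.05766464]
 [-0.0005216  -0.0557275   0.05923411]
 [ 0.01306816 -0.05240198  0.06042978]] 175
yaw -0.05663372698579241
shield angle 0.0023313926316016476 paddle y [-0.16834466 -0.01175338] -0.16901517860657306
plate 127 [[-0.02808075 -0.00251966  0.03087787]
 [-0.00647956 -0.00147238  0.04073129]
 [ 0.01684742  0.00165372  0.05382752]]
```

The shield is closed at about 0.00 rad. The sled sits near home, but it is yawed about 3° and only ~2 mm inside the tolerance. I'll nudge it gently with the shut fingers spread across the tab width, to square it and seat it against the stop.

```bash
python3 - <<'E'
from bench import *
from h import *
command_gripper(0.0)
servo_line(W(.001,-.100,.19),feed=.15)
servo_line(W(.001,-.100,.08),feed=.12)
servo_line(W(.001,-.100,.032),feed=.08,max_force=6)
s=sense();f0=s["contact_force"][:2]@ey;print(s["clock"],M(s["ee_pos"]),f0,s["contact_force"],s["grip_width"])
servo_line(W(.001,-.078,.032),feed=.05,max_force=4)
y=-.078
while y<-.062:
    y+=.001;servo_line(W(.001,y,.032),feed=.02);s=sense();m=M(s["ee_pos"]);fy=s["contact_force"][:2]@ey-f0
    print(round(s["clock"],2),round(y,4),m.round(4),round(fy,2))
    if fy<-5: break
servo_line(W(.001,-.10,.032),feed=.06)
servo_line(W(.001,-.10,.10),feed=.12)
servo_line(W(-.031,-.14,.19),feed=.15);dwell(.3)
p,d=get_image("wrist");f=calibration("wrist");cv2.imwrite("pics/w6.png",p[:,:,::-1])
X=cloud(f,d);Xm=np.stack([(X[...,:2]-O)@ex,(X[...,:2]-O)@ey,X[...,2]],-1)
hsv=cv2.cvtColor(p,cv2.COLOR_RGB2HSV);H,S,V=[hsv[...,i].astype(int) for i in range(3)]
b,c,a=biggest((H>100)&(H<130)&(S>120)&(d>0)&(Xm[...,2]>.055)&(Xm[...,2]<.066)&(abs(Xm[...,0])<.03));P=Xm[b];print("tab",np.percentile(P,[2,50,98],axis=0),a,np.polyfit(P[:,0],P[:,1],1)[0])
print(sense()["clock"],sense()["contact_force"])
E
```

```text
20.4417 [ 0.00118953 -0.09979717  0.03198722] -0.11550902415216945 [ 0.15404658 -0.12627897 -0.13668796] -0.000200642772229942
21.28 -0.077 [ 0.001  -0.0773  0.0319] 0.33
21.53 -0.076 [ 0.001 -0.076  0.032] -0.22
21.78 -0.075 [ 0.001  -0.0749  0.032 ] 0.77
22.03 -0.074 [ 0.001  -0.0739  0.032 ] 0.51
22.28 -0.073 [ 0.001  -0.0729  0.032 ] -0.29
22.53 -0.072 [ 0.001  -0.0719  0.032 ] -0.26
22.78 -0.071 [ 0.001 -0.071  0.032] -0.19
23.03 -0.07 [ 0.001 -0.071  0.032] -2.7
23.28 -0.069 [ 0.001  -0.0709  0.032 ] -5.46
tab [[ 0.00199402 -0.05977284  0.05746162]
 [ 0.00779894 -0.05694765  0.05927467]
 [ 0.01301236 -0.05317042  0.06094222]] 74 0.022577909768614228
25.8583 [ 0.06108889 -1.11139935 -0.51443419]
```

View pics/w6.png

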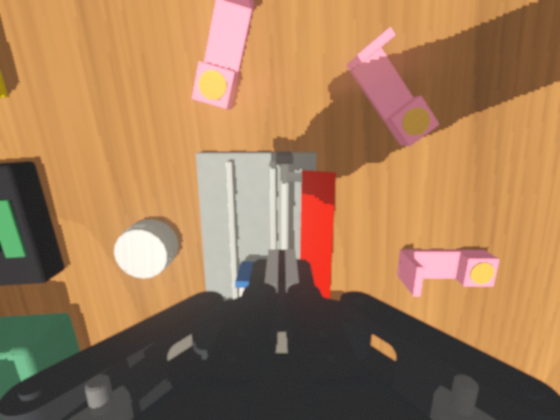

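The nudge met a hard stop at y = -71 mm: force climbed with no movement, so the sled is seated. The picture shows the shield closed and the tab at (244,272), with the gripper clear.

```bash
python3 -c "
from bench import *
print(sign_off())"
```

```text
the job is handed in; nothing more can be done
None
```

The job is handed in at about 26 s: the sled is pushed home against the stop, the shield has closed behind the brass blank and the arm is clear; the sign-off returned no verdict.

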